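# Index the bun turntable to its next hole

### The job

Bring the next sweet bun under the stamp: with the fingertips, press in the indexing plunger (the round steel button sunk in the turntable's disc), turn the disc counter-clockwise seen from above to the next hole, 60 degrees on, and let the plunger spring fully out into that hole. Pinch and lift nothing: leave the buns lying on the disc untouched, and leave the bowl, cup, jar and scraper where they are.

Things in the scene. Friction and masses are not known exactly. Their poses are not given: they have to be found in the camera images.
- stand: Fixed stand of the turntable; origin under the turning axis, on the work surface. Its aluminium ring (364 mm outer diameter, upper face 40 mm up) has six 16 mm through holes, 60 degrees apart on a circle of 160 mm radius, seen just outside the disc's edge. A stamp on a 190 mm high post at the ring's edge, opposite the plunger at the start, overhangs one bun (118 mm up).
- hub (a point): Point on the turning axis, level with the disc's upper face, 60 mm above the work surface (a small steel boss stands 11 mm higher there). The turntable is a bare aluminium disc, 300 mm in diameter, 18 mm thick, carrying five sweet buns; it turns above the fixed ring with the holes.
- button_top (a point): Centre of the top of the indexing plunger's button: flat steel with a dark ring line, 50 mm wide, 118 mm from the turning axis, in a round well 54 mm wide in the disc. Out, it lies 5 mm below the disc's face (55 mm above the work surface). It rides with the disc: the well's wall, or friction on the button, takes the disc along. Its brass pin, 42 mm farther out, stands in a ring hole from below.
- plunger (a joint): How far the button is pressed down, m: 0 = fully out (pin in a hole), 0.012 = fully in. Spring: 5 N at the start, 10 N fully in. From 0.008 on the disc is free; below 0.007 the pin locks it. Let go between holes, it stays about 7 mm in, the pin rubbing under the ring, and springs out as the next hole comes over it (3 mm play either way).
- turntable (a joint): Angle of the disc, rad: 0 at the start (pin in the first hole), growing counter-clockwise seen from above; the next hole is at pi/3 (1.047). When free it turns with light friction (about 0.1 N m) and stays where it is left.
- concha0: Loose round sweet bun (78 mm in diameter, 34 mm high, origin under its centre) lying on the disc 100 mm from the axis, 60 degrees counter-clockwise from the plunger. It rides along; leave it alone.
- concha1: Loose round sweet bun (78 mm in diameter, 34 mm high, origin under its centre) lying on the disc 100 mm from the axis, 120 degrees counter-clockwise from the plunger. It rides along; leave it alone.
- concha2: Loose round sweet bun (78 mm in diameter, 34 mm high, origin under its centre) lying on the disc 100 mm from the axis, opposite the plunger. It rides along; leave it alone.
- concha3: Loose round sweet bun (78 mm in diameter, 34 mm high, origin under its centre) lying on the disc 100 mm from the axis, 120 degrees clockwise from the plunger. It rides along; leave it alone.
- concha4: Loose round sweet bun (78 mm in diameter, 34 mm high, origin under its centre) lying on the disc 100 mm from the axis, 60 degrees clockwise from the plunger. It rides along; leave it alone.
- bowl: Loose steel bowl, 150 mm wide, 65 mm high, left of the turntable; origin under its centre. Bystander.
- cup: Loose white cup, 80 mm wide, 85 mm high, far left; origin under its centre. Bystander.
- jar: Loose white jar, 72 mm wide, 100 mm high, far right; origin under its centre. Bystander.
- scraper: Loose dough scraper, a 75 by 150 mm steel blade with a wooden grip along one edge, about 24 mm high, lying at the right; origin under the blade's centre. Bystander.

How it is judged:
By the outcome, as a careful person would: the job done as asked, in the order asked, and still so for the second after the job is handed in, with the robot touching nothing.
It also fails if it takes over 40 s, if anything falls off the work surface, if the arm or the gripper's body presses on something with over 40 N, if the wrist force passes 120 N, or if a joint passes its speed limit or range.

### The arm

A 7-joint arm with a two-finger parallel gripper is mounted at the origin on the work surface. World frame = base frame: x ahead of the robot, y to its left, z up, the work surface at z = 0. Lengths are in m, angles in degrees, forces in N, time in s.
With the tool pointing down it reaches from about 0.425 to 0.925 m from the base axis. Payload 6.8 kg.
Tool frame: the origin (TCP) lies midway between the tips of the shut fingers; the grasp point (between the pads) lies 19 mm behind it; z points along the fingers, y is the direction in which the jaws open and shut (so a half turn about z gives the same grasp; the last joint's range is limited). The gripper opens to 85 mm and grips with 20 to 120 N. Pads are 22 mm wide; open, the fingers measure 114 mm over their backs; the gripper's body (76 mm by 85 mm) begins 54 mm behind the grasp point. The pads swing forward as they close: fully open they stand 13 mm farther back than shut.
Start: joints at [-73.917, 27.33, 1.283, 89.118, -0.659, 63.558, -4.761], TCP at [0.256, 0.625, 0.231] pointing down, gripper open.
Joint ranges: [-169.35, 169.35], [-19.33, 120.38], [-80.79, 83.38], [13.8, 139.57], [-78.32, 258.32], [9.67, 109.79], [-169.56, 169.56]. Speed limits (degrees/s): [136.94, 136.94, 180, 180, 180, 180, 180].

### API

Orientations are given as [roll, pitch, yaw] about the fixed x, y, z axes, in that order (R = Rz(yaw) Ry(pitch) Rx(roll)).
In Python, from workcell import sensors, read_camera, bot gives the robot as it stands.
- The arm moves only by the tool move_arm, never from a script. Its argument "series" is a list of rows, each a list of 3 entries, a list of its own where there are three numbers: the opening in per cent of the stroke, from 0 (shut) to 100 (fully open), then the shift along the tool's x, y, z in cm, then the turn, a rotation vector about the tool's x, y, z in degrees. In form: [[grip, [tx, ty, tz], [wx, wy, wz]], ...]. A call has exactly 5 rows; each row is the pose to reach, as a shift and turn from the pose commanded when the call began, along the tool's axes at that moment; what a row does not reach only later rows make up. A row lasts 1/12 s, in which the tool goes at most 41.7 mm and 7.16 degrees, less where a joint would pass 70% of its speed; a pose out of reach is approached as far as the arm can. A call with a gripper value outside its range is refused whole. The fingers move at their own pace and stop on an object; "force" is the grip in N (left out, the last holds). Time passes only in rows, so rows that repeat a pose let the fingers close, or fill a call up. It gives the time, the measured TCP pose, the force and the opening at its end, in the units of the state.
- sensors.get_obs(): the state, without advancing time (a new reading comes with each control period).
- read_camera(name): name is "scene" or "top"; returns a dict with "color" (420x560x3 uint8, blue, green, red), "depth" (420x560 float32, m along the optical axis (not along the pixel's ray), 0 where there is no reading), "camera_matrix" (3x3 intrinsics, pixels), "cam_to_world" (4x4, takes a point from camera to world coordinates). Camera axes: x right, y up, looking along -z (the intrinsics and any distortion apply to the point x, -y, -z); pixel columns grow to the right and rows downward; lengths in m; the calibration is good to about 2 mm. A picture is of the moment at which its call begins.
- bot.finish_job(): hands the job in, once; it reports no verdict.
The state is a dict: "t": time; "joint_positions": joint angles; "qvel": joint speeds; "joint_torque": joint torques, N m; "position": TCP position; "tcp_rot": TCP orientation; "ft_force": force on the tool from outside, world axes, zero at the start; "moment": the same for the moment, N m; "width": finger opening in m.
Only numpy, scipy, OpenCV 4.12 (cv2) and the standard library are available. Lean on these libraries where they do the work, as an engineer would, in place of code of your own. Each camera call takes 0.05 s, during which the arm holds its last target. There are 200 camera calls.

## Working session

There is one attempt and no reset: what is moved stays moved. The work goes in short steps, Python scripts to look and compute and a tool call to move; the robot and the scene stay as the last step left them, time stands still between calls to the robot, and variables do not carry over. Pictures are saved under pics/ and viewed, on a budget of 10 in all, crops included, one or two more only if the job needs it, and the job is handed in when it is done.

Besides the shell and the picture viewer there is one more tool, called after "Emit:" as name([rows], argument=value, ...), one row to a line, values as JSON. move_arm: Moves the arm, as the interface text tells. Its arguments: {"type":"object","properties":{"series":{"type":"array"},"force":{"type":"number"}},"required":["series"]}

```bash
ls; mkdir -p pics
python3 - <<'E'
from workcell import sensors, read_camera, bot
import cv2,numpy as np
print(sensors.get_obs())
ims=[]
for n in("top","scene"):
    r=read_camera(n); cv2.imwrite(f"pics/{n}0.png",r["color"]); np.savez(f"{n}0.npz",**r)
    print(n,r["camera_matrix"],r["cam_to_world"])
E
```

```text
pics
{'t': 0.0, 'joint_positions': array([-73.91840668,  27.37463353,   1.27920946,  89.17895397,
        -0.65879655,  63.55782402,  -4.75928651]), 'qvel': array([ 0.00395944,  0.0481987 , -0.07905595, -0.01959112, -0.07774107,
       -0.04370483,  0.09682442]), 'joint_torque': array([-2.83125846e-04, -5.96459198e+01,  1.60803493e+00, -2.81193942e+01,
        1.25515464e-02,  9.70438414e-03,  4.30124919e-05]), 'position': array([0.25564383, 0.62407093, 0.23033432]), 'tcp_rot': array([-1.79896188e+02,  7.44984847e-03,  1.57728686e+02]), 'ft_force': array([-0.0988599 ,  0.90511978,  0.403598  ]), 'moment': array([0.07228367, 0.01530643, 0.03316184]), 'width': 0.0856438411741174}
top [[511.29860592   0.         277.14153557]
 [  0.         511.29860592 206.6031108 ]
 [  0.           0.           1.        ]] [[ 0.02449978  0.99581922 -0.08799913  0.39815005]
 [-0.99968574  0.02393685 -0.00744674 -0.0165088 ]
 [-0.00530919  0.08815392  0.99609272  1.83313084]
 [ 0.          0.          0.          1.        ]]
scene [[476.63088755   0.         273.40723013]
 [  0.         476.63088755 206.91650272]
 [  0.           0.           1.        ]] [[ 0.20557785 -0.51659068  0.831187    1.57399089]
 [ 0.97841552  0.09027087 -0.18588773 -0.26438849]
 [ 0.0209959   0.85146065  0.52399802  0.72711178]
 [ 0.          0.          0.          1.        ]]
```

View pics/top0.png

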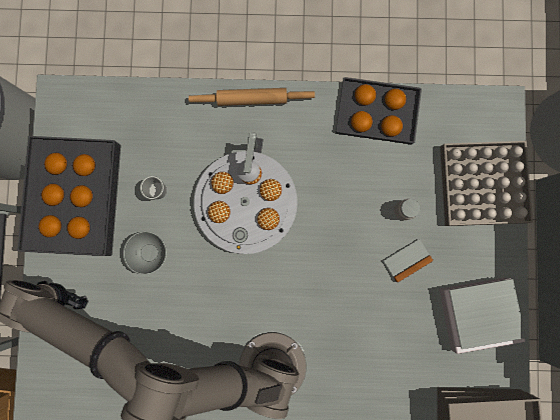

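View pics/scene0.png

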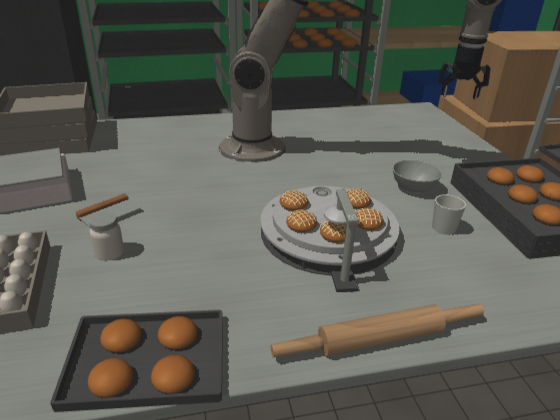

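The top view shows the hub near (244,201), the button near (240,235), and the pin just outside it near (239,247). Counter-clockwise takes the button to the right, towards −y. Next I measure these points with rays and check them in an enlarged crop.

```bash
cat > h.py <<'E'
import numpy as np,cv2
from workcell import sensors, read_camera, bot
def ray(r,uv,z):
    K=r["camera_matrix"];T=r["cam_to_world"]
    d=T[:3,:3]@np.array([(uv[0]-K[0,2])/K[0,0],-(uv[1]-K[1,2])/K[1,1],-1]);o=T[:3,3]
    return o+d*(z-o[2])/d[2]
def proj(r,p):
    T=r["cam_to_world"];K=r["camera_matrix"]
    c=T[:3,:3].T@(np.array(p)-T[:3,3]);return K[0,0]*c[0]/-c[2]+K[0,2],K[1,1]*-c[1]/-c[2]+K[1,2]
def buns(r,lo=(185,140),hi=(305,260),minA=100):
    hsv=cv2.cvtColor(r["color"],cv2.COLOR_BGR2HSV)
    m=cv2.inRange(hsv,(5,90,60),(28,255,255))
    k=np.zeros_like(m);k[lo[1]:hi[1],lo[0]:hi[0]]=255
    m=cv2.morphologyEx(m&k,cv2.MORPH_CLOSE,np.ones((5,5)))
    return [cv2.minEnclosingCircle(c) for c in cv2.findContours(m,0,2)[0] if cv2.contourArea(c)>minA]
E
python3 - <<'E'
from h import *
r=dict(np.load("top0.npz"))
b=[(ray(r,c,.077)[:2].round(4),round(R,1)) for c,R in buns(r)]
print(b)
print("hub",ray(r,(244.5,201.5),.071),"btn",ray(r,(240,235),.055))
c=cv2.resize(r["color"][145:260,185:305],None,fx=5,fy=5,interpolation=cv2.INTER_CUBIC);cv2.imwrite("pics/c0.png",c)
E
```

```text
[(array([0.5111, 0.0272]), 11.1), (array([0.5315, 0.1983]), 11.1), (array([0.6331, 0.1897]), 11.1), (array([0.6252, 0.0442]), 18.3)]
hub [0.56884868 0.11014343 0.071     ] btn [0.45308405 0.12340985 0.055     ]
```

View pics/c0.png

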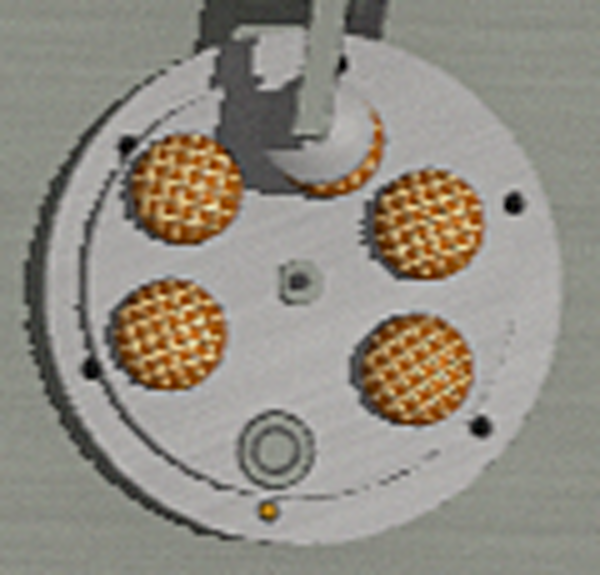

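The crop shows the hub boss at (297,283), the button at (275,449), the brass pin at (268,511), and the next ring hole at (481,427).

Run:
```python
from h import *
r=dict(np.load("top0.npz"))
f=lambda p,z:ray(r,((p[0]+.5)/5-.5+185,(p[1]+.5)/5-.5+145),z)[:2]
H=np.array([f(p,.04) for p in [(268,511),(481,427),(515,203),(342,64),(127,146),(91,369)]])
c=H.mean(0);d=H-c
print("centre",c,"boss",f((297,283),.071),"R",np.hypot(*d.T),"ang",np.degrees(np.arctan2(d[:,1],d[:,0])))
b=f((275.5,449),.055);print("btn",b,np.hypot(*(b-c)),np.degrees(np.arctan2(*(b-c)[::-1])))
a=np.degrees(np.arctan2(d[:,1],d[:,0]));off=np.degrees(np.angle(np.exp(1j*np.radians(a-60*np.arange(6))).mean()));print("pin angle",off)
for k in (0,60): print(k,c+.118*np.array([np.cos(np.radians(off+k)),np.sin(np.radians(off+k))]))
```

```text
centre [0.57101884 0.10920151] boss [0.56985097 0.11190718] R [0.16014519 0.15961041 0.16002798 0.16043388 0.16060458 0.16061509] ang [ 172.67749974 -127.1922971   -67.07605411   -7.98314676   53.07788123
  112.84956333]
btn [0.4551412  0.12451714] 0.11688539786515324 172.47081882397828
pin angle 172.72557694241456
0 [0.45396862 0.12414289]
60 [0.49955412 0.01530373]
```

Emit:
move_arm([
  [0,[-2.6,-2.7,0],[0,0,-4]],
  [0,[-5.2,-5.4,0],[0,0,-8]],
  [0,[-7.8,-8.1,0],[0,0,-12]],
  [0,[-10.4,-10.8,0],[0,0,-16]],
  [0,[-13,-13.5,0],[0,0,-22.3]],
], force=40)

```text
t: 0.52
position: [0.3252, 0.4484, 0.2308]
tcp_rot: [-180.0, -0.0, -179.8]
ft_force: [1.1, 0.1, 0.4]
width: 0.0258
```

Emit:
move_arm([
  [0,[-1.3,-3.3,0],[0,0,0]],
  [0,[-2.6,-6.6,0],[0,0,0]],
  [0,[-3.9,-9.9,0],[0,0,0]],
  [0,[-5.2,-13.2,1],[0,0,0]],
  [0,[-6.5,-16.5,2],[0,0,0]],
])

```text
t: 0.93
position: [0.3906, 0.2839, 0.2114]
tcp_rot: [179.9, 0.0, -180.0]
ft_force: [0.3, 0.9, -0.0]
width: 0.0001
```

Emit:
move_arm([
  [0,[-1.6,-3.3,0.5],[0,0,0]],
  [0,[-3.2,-6.6,1],[0,0,0]],
  [0,[-4.8,-9.9,2],[0,0,0]],
  [0,[-6.4,-13.2,3],[0,0,0]],
  [0,[-6.4,-16.2,5],[0,0,0]],
])

```text
t: 1.35
position: [0.4579, 0.1216, 0.1625]
tcp_rot: [179.9, 0.3, 179.9]
ft_force: [2.4, 0.4, 0.4]
width: -0.0001
```

Emit:
move_arm([
  [0,[0,0,1],[0,0,0]],
  [0,[0,0,2],[0,0,0]],
  [0,[0,0,3],[0,0,0]],
  [0,[0,0,4],[0,0,0]],
  [0,[0,0,4],[0,0,0]],
])

```text
t: 1.77
position: [0.4529, 0.1245, 0.1195]
tcp_rot: [-180.0, -0.2, -179.8]
ft_force: [0.4, 0.0, -0.7]
width: 0.0
```

Run:
```python
from h import *
o=sensors.get_obs();print(o["t"],o["position"],o["tcp_rot"],o["ft_force"],o["width"],o["joint_positions"])
r=read_camera("scene");u,v=map(int,proj(r,o["position"]))
print(proj(r,o["position"]),proj(r,(.454,.1242,.055)))
cv2.imwrite("pics/s1.png",cv2.resize(r["color"][150:280,240:420],None,fx=4,fy=4,interpolation=cv2.INTER_CUBIC))
```

```text
1.7667 [0.45285422 0.12453177 0.11949576] [-1.79955047e+02 -1.54105348e-01 -1.79829393e+02] [ 0.36763326  0.0376008  -0.66793937] 6.757169137610644e-07 [-31.18084909  17.07844032   9.62312362 122.86076681  -4.35657177
  40.52924088  71.51791526]
(np.float64(322.88355399669473), np.float64(171.98947947272825)) (np.float64(321.1793396724746), np.float64(192.3650396778499))
```

View pics/s1.png

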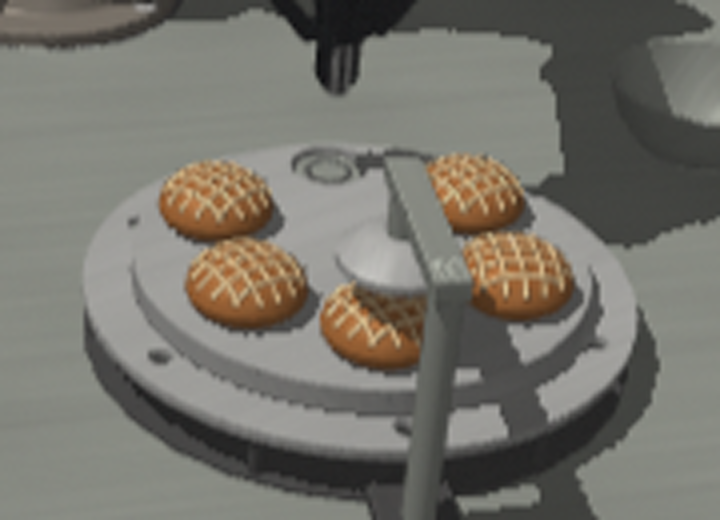

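The tip in the crop at (337,93) is directly above the button at (326,167), and both match their projections. Now the descent.

Emit:
move_arm([
  [0,[0,0,2],[0,0,0]],
  [0,[0,0,4],[0,0,0]],
  [0,[0,0,5.4],[0,0,0]],
  [0,[0,0,6.0],[0,0,0]],
  [0,[0,0,6.4],[0,0,0]],
])

```text
t: 2.23
position: [0.454, 0.1241, 0.0569]
tcp_rot: [-180.0, -0.0, -179.9]
ft_force: [0.0, 0.2, -0.2]
width: 0.0004
```

Emit:
move_arm([
  [0,[0,0,0.2],[0,0,0]],
  [0,[0,0,0.4],[0,0,0]],
  [0,[0,0,0.6],[0,0,0]],
  [0,[0,0,0.6],[0,0,0]],
  [0,[0,0,0.6],[0,0,0]],
])

```text
t: 2.65
position: [0.4545, 0.124, 0.0519]
tcp_rot: [180.0, 0.1, -180.0]
ft_force: [-2.0, 1.4, 5.1]
width: -0.0001
```

Emit:
move_arm([
  [0,[0,0,0.3],[0,0,0]],
  [0,[0,0,0.6],[0,0,0]],
  [0,[0,0,0.8],[0,0,0]],
  [0,[0,0,0.9],[0,0,0]],
  [0,[0,0,0.9],[0,0,0]],
])

```text
t: 3.07
position: [0.4546, 0.1239, 0.0431]
tcp_rot: [180.0, 0.0, -180.0]
ft_force: [-2.9, 0.5, 8.1]
width: -0.0004
```

Run:
```python
import numpy as np
p=lambda k:118*np.array([np.cos(np.radians(172.7+k)),np.sin(np.radians(172.7+k))])
for c in range(5):
    print([[round(-(p(12*c+2.4*i)-p(12*c))[0]/10,2),round((p(12*c+2.4*i)-p(12*c))[1]/10,2)] for i in range(1,6)])
```

```text
[[np.float64(0.05), np.float64(-0.49)], [np.float64(0.08), np.float64(-0.98)], [np.float64(0.1), np.float64(-1.48)], [np.float64(0.09), np.float64(-1.97)], [np.float64(0.06), np.float64(-2.47)]]
[[np.float64(-0.05), np.float64(-0.49)], [np.float64(-0.12), np.float64(-0.98)], [np.float64(-0.21), np.float64(-1.47)], [np.float64(-0.33), np.float64(-1.95)], [np.float64(-0.46), np.float64(-2.42)]]
[[np.float64(-0.15), np.float64(-0.47)], [np.float64(-0.32), np.float64(-0.93)], [np.float64(-0.51), np.float64(-1.39)], [np.float64(-0.72), np.float64(-1.84)], [np.float64(-0.95), np.float64(-2.28)]]
[[np.float64(-0.25), np.float64(-0.43)], [np.float64(-0.51), np.float64(-0.85)], [np.float64(-0.79), np.float64(-1.25)], [np.float64(-1.09), np.float64(-1.65)], [np.float64(-1.4), np.float64(-2.03)]]
[[np.float64(-0.33), np.float64(-0.37)], [np.float64(-0.68), np.float64(-0.72)], [np.float64(-1.03), np.float64(-1.06)], [np.float64(-1.41), np.float64(-1.38)], [np.float64(-1.8), np.float64(-1.69)]]
```

Emit:
move_arm([
  [0,[0,0,0.1],[0,0,0]],
  [0,[0.05,-0.49,0.1],[0,0,0]],
  [0,[0.08,-0.98,0.1],[0,0,0]],
  [0,[0.09,-1.97,0.1],[0,0,0]],
  [0,[0.06,-2.47,0.1],[0,0,0]],
])

```text
t: 3.48
position: [0.4554, 0.0989, 0.043]
tcp_rot: [179.9, 0.2, -180.0]
ft_force: [-1.8, 0.9, 15.0]
width: -0.0003
```

Emit:
move_arm([
  [0,[-0.05,-0.49,0],[0,0,0]],
  [0,[-0.12,-0.98,0],[0,0,0]],
  [0,[-0.21,-1.47,0],[0,0,0]],
  [0,[-0.33,-1.95,0],[0,0,0]],
  [0,[-0.46,-2.42,0],[0,0,0]],
])

```text
t: 3.9
position: [0.4606, 0.0752, 0.043]
tcp_rot: [179.9, 0.3, -180.0]
ft_force: [0.1, 1.0, 14.2]
width: 0.0003
```

Run:
```python
from h import *
o=sensors.get_obs();print(o["t"],o["position"],o["ft_force"])
d=o["position"][:2]-[.571,.1095];print("tip ang",np.degrees(np.arctan2(d[1],d[0]))%360-172.7)
r=read_camera("scene")
cv2.imwrite("pics/s2.png",cv2.resize(r["color"][150:280,240:420],None,fx=4,fy=4,interpolation=cv2.INTER_CUBIC))
```

```text
3.9 [0.46060657 0.07522276 0.04299842] [ 0.12860695  0.96962334 14.21526492]
tip ang 24.549606250274422
```

View pics/s2.png

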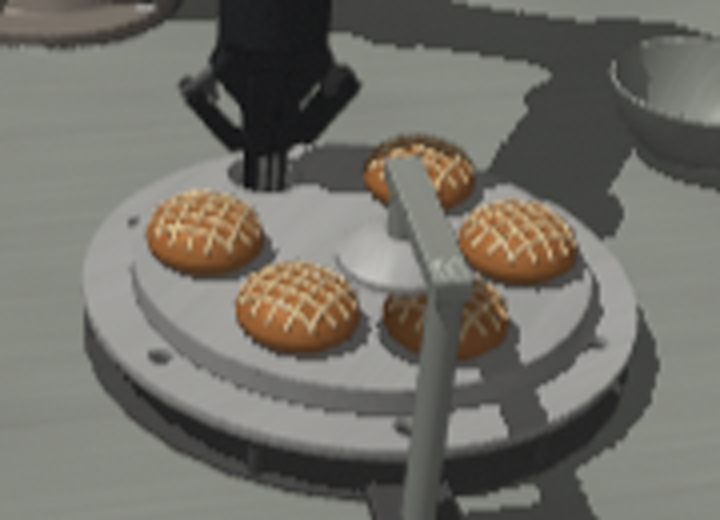

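The disc rides along: the fingertips are in the well at (262,175) in the crop and the buns have moved about 24°. On with the arc.

Emit:
move_arm([
  [0,[-0.15,-0.47,0],[0,0,0]],
  [0,[-0.32,-0.93,0],[0,0,0]],
  [0,[-0.51,-1.39,0],[0,0,0]],
  [0,[-0.72,-1.84,0],[0,0,0]],
  [0,[-0.95,-2.28,0],[0,0,0]],
])

```text
t: 4.37
position: [0.4704, 0.0524, 0.043]
tcp_rot: [179.9, 0.3, -180.0]
ft_force: [0.4, 2.1, 13.4]
width: 0.0003
```

Emit:
move_arm([
  [0,[-0.25,-0.43,0],[0,0,0]],
  [0,[-0.51,-0.85,0],[0,0,0]],
  [0,[-0.79,-1.25,0],[0,0,0]],
  [0,[-1.09,-1.65,0],[0,0,0]],
  [0,[-1.4,-2.03,0],[0,0,0]],
])

```text
t: 4.78
position: [0.4844, 0.0321, 0.043]
tcp_rot: [179.9, 0.3, -180.0]
ft_force: [0.4, 1.8, 12.7]
width: -0.0001
```

Emit:
move_arm([
  [0,[-0.33,-0.37,0],[0,0,0]],
  [0,[-0.68,-0.72,0],[0,0,0]],
  [0,[-1.03,-1.06,0],[0,0,0]],
  [0,[-1.3,-1.29,0],[0,0,0]],
  [0,[-1.5,-1.46,0],[0,0,0]],
])

```text
t: 5.2
position: [0.4995, 0.0172, 0.043]
tcp_rot: [179.9, 0.3, -180.0]
ft_force: [0.7, 1.8, 12.8]
width: -0.0003
```

Run:
```python
from h import *
o=sensors.get_obs();print(o["t"],o["position"],o["ft_force"])
C=np.array([.571,.1095])
d=o["position"][:2]-C;print("tip ang",np.degrees(np.arctan2(d[1],d[0]))%360-172.7)
for n in("top","scene"):
    r=read_camera(n); 
    if n=="top":
        for r_,nm in((dict(np.load("top0.npz")),"before"),(r,"now")):
            for c,R in buns(r_):
                q=ray(r_,c,.077)[:2]-C;print(nm,round(R,1),np.hypot(*q).round(4),(np.degrees(np.arctan2(q[1],q[0]))%360-172.7).round(2))
        a=cv2.resize(r["color"][145:260,185:305],None,fx=5,fy=5,interpolation=cv2.INTER_CUBIC)
cv2.imwrite("pics/t3.png",a)
```

```text
5.2 [0.4995393  0.01723708 0.04301773] [ 0.73407251  1.84990562 12.82129789]
tip ang 59.541027135120714
before 11.1 0.1018 61.25
before 11.1 0.0972 -58.72
before 11.1 0.1014 -120.47
before 18.3 0.0848 137.0
now 11.2 0.0968 -1.48
now 11.1 0.1023 -63.09
now 10.9 0.1019 118.85
now 23.3 0.0835 -150.24
```

View pics/t3.png

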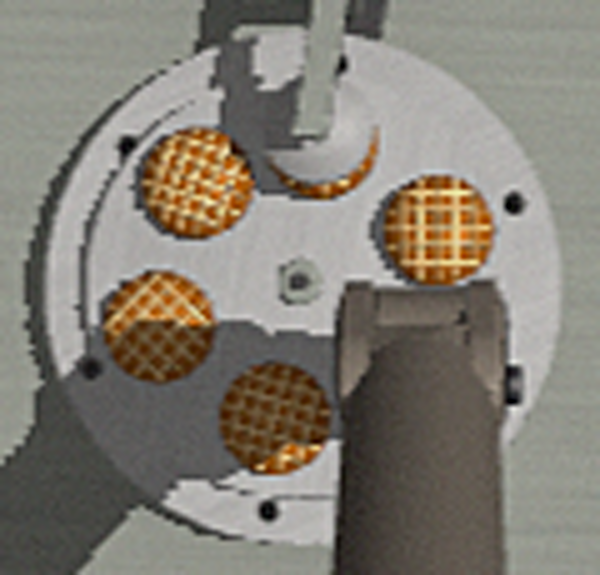

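Run:
```python
from h import *
r=dict(np.load("top0.npz"));n=read_camera("top");C=np.array([.5703,.1115])
g=lambda r:[ray(r,c,.077)[:2] for c,R in buns(r) if R<13]
A=g(r);B=g(n)
for C in([.571,.1092],[.56985,.1119],[.569,.113]):
    z=lambda q:complex(*(q-np.array(C)))
    print(C,[abs(z(q)).round(4) for q in A+B],[round(float(np.degrees(np.angle(z(q)/z(p)))),2) for p in A for q in B if 50<np.degrees(np.angle(z(q)/z(p)))<70])
# crossing-free: common rotation+centre by rigid fit of matched buns
P=[];Q=[]
z=lambda q:complex(*(q-np.array([.5699,.1119])))
for p in A:
    for q in B:
        if 50<np.degrees(np.angle(z(q)/z(p)))<70:P.append(p);Q.append(q)
P=np.array(P);Q=np.array(Q)
T,_=cv2.estimateAffinePartial2D(P,Q);R=T[:,:2];print(np.degrees(np.arctan2(T[1,0],T[0,0])),np.hypot(*T[:,0]),np.linalg.solve(np.eye(2)-R,T[:,2]))
```

```text
Traceback (most recent call last):
AttributeError: 'float' object has no attribute 'round'
```

```bash
cat > ang.py <<'E'
from h import *
def ang(n):
    r=dict(np.load("top0.npz"));z=lambda q:complex(*(q-np.array([.5699,.1119])))
    g=lambda r:[ray(r,c,.077)[:2] for c,R in buns(r) if R<13]
    M=[(p,q) for p in g(r) for q in g(n) if 45<np.degrees(np.angle(z(q)/z(p)))<75]
    print("radii",[round(float(abs(z(q))),4) for m in M for q in m],"turn",[round(float(np.degrees(np.angle(z(q)/z(p)))),2) for p,q in M])
    T,_=cv2.estimateAffinePartial2D(*[np.array(x) for x in zip(*M)]);R=T[:,:2]
    print("fit",np.degrees(np.arctan2(T[1,0],T[0,0])),np.hypot(*T[:,0]),np.linalg.solve(np.eye(2)-R,T[:,2]))
E
python3 -c "
from ang import *
ang(read_camera('top'))"
```

```text
radii [0.1031, 0.1042, 0.0946, 0.0954, 0.1002, 0.0997] turn [56.33, 58.58, 58.69]
fit 57.50945085426807 1.0011360271213754 [0.57058964 0.10981687]
```

Emit:
move_arm([
  [0,[0,0,-0.4],[0,0,0]],
  [0,[0,0,-0.9],[0,0,0]],
  [0,[0,0,-1.3],[0,0,0]],
  [0,[-0.16,-0.12,-1.3],[0,0,0]],
  [0,[-0.32,-0.24,-1.3],[0,0,0]],
])

```text
t: 5.82
position: [0.4997, 0.0143, 0.0543]
tcp_rot: [-180.0, -0.0, -180.0]
ft_force: [0.1, 0.4, 0.5]
width: -0.0004
```

Emit:
move_arm([
  [0,[-0.08,-0.06,0],[0,0,0]],
  [0,[-0.16,-0.12,0],[0,0,0]],
  [0,[-0.24,-0.18,0],[0,0,0]],
  [0,[-0.32,-0.24,0],[0,0,0]],
  [0,[-0.32,-0.24,0],[0,0,0]],
])

```text
t: 6.23
position: [0.5031, 0.0119, 0.0541]
tcp_rot: [-180.0, -0.0, -180.0]
ft_force: [0.2, 0.1, 0.3]
width: -0.0002
```

Emit:
move_arm([
  [0,[-0.08,-0.06,0],[0,0,0]],
  [0,[-0.16,-0.12,0],[0,0,0]],
  [0,[-0.24,-0.18,0],[0,0,0]],
  [0,[-0.32,-0.24,0],[0,0,0]],
  [0,[-0.32,-0.24,0],[0,0,0]],
])

```text
t: 6.65
position: [0.5065, 0.0096, 0.0543]
tcp_rot: [-180.0, 0.0, -180.0]
ft_force: [0.3, -0.3, 0.7]
width: 0.0001
```

```bash
python3 -c "
from ang import *
ang(read_camera('top'));o=sensors.get_obs();print(o['position'],o['ft_force'])"
```

```text
radii [0.1031, 0.1048, 0.0946, 0.0951, 0.1002, 0.0997] turn [56.54, 58.56, 58.56]
fit 57.52593485104267 1.0038288390266568 [0.57092461 0.11015492]
[0.506384   0.00963873 0.05432243] [-0.46308981 -0.22075595 -0.124273  ]
```

Still no wall contact and the disc hasn't moved (57.5°). Next, small steps on.

Emit:
move_arm([
  [0,[-0.08,-0.06,0],[0,0,0]],
  [0,[-0.16,-0.12,0],[0,0,0]],
  [0,[-0.24,-0.18,0],[0,0,0]],
  [0,[-0.24,-0.18,0],[0,0,0]],
  [0,[-0.24,-0.18,0],[0,0,0]],
])

```text
t: 7.12
position: [0.5076, 0.0086, 0.0541]
tcp_rot: [180.0, -0.1, -179.9]
ft_force: [-4.2, 2.7, 2.4]
width: -0.0004
```

Emit:
move_arm([
  [0,[-0.08,-0.06,0],[0,0,0]],
  [0,[-0.16,-0.12,0],[0,0,0]],
  [0,[-0.16,-0.12,0],[0,0,0]],
  [0,[-0.16,-0.12,0],[0,0,0]],
  [0,[-0.16,-0.12,0],[0,0,0]],
])

```text
t: 7.53
position: [0.5097, 0.0075, 0.0541]
tcp_rot: [180.0, -0.1, -179.9]
ft_force: [-3.4, 3.8, 2.1]
width: 0.0001
```

```bash
python3 -c "
from ang import *
ang(read_camera('top'));o=sensors.get_obs();print(o['position'],o['ft_force'])"
```

```text
radii [0.1031, 0.1047, 0.0946, 0.0953, 0.1002, 0.0999] turn [57.8, 59.72, 59.8]
fit 58.77023279013059 1.0042579733068957 [0.57077383 0.11021121]
[0.50974613 0.00741788 0.054122  ] [-2.7991585   3.64754146  1.50340544]
```

The tip is on the wall and the disc is moving (58.8°). On in 1 mm steps until the button springs up.

Emit:
move_arm([
  [0,[-0.04,-0.03,0],[0,0,0]],
  [0,[-0.08,-0.06,0],[0,0,0]],
  [0,[-0.08,-0.06,0],[0,0,0]],
  [0,[-0.08,-0.06,0],[0,0,0]],
  [0,[-0.08,-0.06,0],[0,0,0]],
])

```text
t: 8.0
position: [0.5124, 0.0059, 0.0547]
tcp_rot: [-180.0, 0.1, -180.0]
ft_force: [1.6, 1.3, 3.1]
width: -0.0001
```

Emit:
move_arm([
  [0,[-0.04,-0.03,0],[0,0,0]],
  [0,[-0.08,-0.06,0],[0,0,0]],
  [0,[-0.08,-0.06,0],[0,0,0]],
  [0,[-0.08,-0.06,0],[0,0,0]],
  [0,[-0.08,-0.06,0],[0,0,0]],
])

```text
t: 8.42
position: [0.5124, 0.0058, 0.0545]
tcp_rot: [180.0, 0.1, -180.0]
ft_force: [1.3, 3.2, 3.9]
width: -0.0004
```

The vertical force and height jumped, so the plunger probably sprang out. I back off the wall, lift clear and look.

Emit:
move_arm([
  [0,[0.15,0.1,0],[0,0,0]],
  [0,[0.3,0.2,0],[0,0,0]],
  [0,[0.3,0.2,-0.5],[0,0,0]],
  [0,[0.3,0.2,-2],[0,0,0]],
  [0,[0.3,0.2,-5],[0,0,0]],
])

```text
t: 8.83
position: [0.5048, 0.0066, 0.1018]
tcp_rot: [-179.9, -0.5, -180.0]
ft_force: [-0.1, 0.6, -0.5]
width: -0.0001
```

Emit:
move_arm([
  [0,[0,0,-3],[0,0,0]],
  [0,[0,0,-6],[0,0,0]],
  [0,[0,0,-9],[0,0,0]],
  [0,[0,2,-12],[0,0,0]],
  [0,[0,5,-13],[0,0,0]],
])

```text
t: 9.25
position: [0.5096, 0.0541, 0.2382]
tcp_rot: [-180.0, 0.2, 179.6]
ft_force: [1.7, -0.1, -0.2]
width: -0.0
```

Emit:
move_arm([
  [0,[0,4,0],[0,0,0]],
  [0,[0,8,0],[0,0,0]],
  [0,[0,12,0],[0,0,0]],
  [0,[0,16,0],[0,0,0]],
  [0,[0,20,0],[0,0,0]],
])

```text
t: 9.67
position: [0.5074, 0.2579, 0.2337]
tcp_rot: [-179.9, -0.1, 180.0]
ft_force: [0.5, -0.3, -1.0]
width: 0.0002
```

Emit:
move_arm([
  [0,[1,3.5,0],[0,0,0]],
  [0,[2,7,0],[0,0,0]],
  [0,[3,10,0],[0,0,0]],
  [0,[3,12,0],[0,0,0]],
  [0,[3,12,0],[0,0,0]],
])

```text
t: 10.08
position: [0.4756, 0.3819, 0.2332]
tcp_rot: [-180.0, -0.2, -179.6]
ft_force: [-0.2, -0.1, 0.4]
width: 0.0003
```

Run:
```python
from ang import *
r=read_camera("top");ang(r);s=read_camera("scene");o=sensors.get_obs();print(o["t"],o["position"],o["ft_force"])
cv2.imwrite("pics/t4.png",cv2.resize(r["color"][145:260,185:305],None,fx=5,fy=5,interpolation=cv2.INTER_CUBIC))
r0=dict(np.load("top0.npz"))
b=np.array([.4996,.0153]);
def dz(r,p,z):
    u,v=proj(r,(*p,z));u,v=int(round(u)),int(round(v));return np.median(r["depth"][v-2:v+3,u-2:u+3])
def h(r,p,z):
    # height of patch from depth
    u,v=proj(r,(*p,z));K=r["camera_matrix"];T=r["cam_to_world"];d=dz(r,p,z)
    return (T[:3,:3]@(d*np.array([(u-K[0,2])/K[0,0],-(v-K[1,2])/K[1,1],-1]))+T[:3,3])[2]
for nm,r_,p in(("before",r0,(.454,.1242)),("now",r,b)):
    print(nm,"btn h",h(r_,p,.055),"face h",h(r_,(.571+(p[0]-.571)*.5,.1092+(p[1]-.1092)*.5),.06))
```

```text
radii [0.1031, 0.1046, 0.0946, 0.0953, 0.1002, 0.1006] turn [58.11, 59.89, 60.16]
fit 59.113216633707445 1.0061116713265872 [0.57045218 0.11031985]
10.1833 [0.47792828 0.37663242 0.23330662] [ 0.69639617 -1.04139879  0.69050803]
before btn h 0.05376073679346516 face h 0.060456882638255216
now btn h 0.053606606424808634 face h 0.059396829300330634
```

View pics/t4.png

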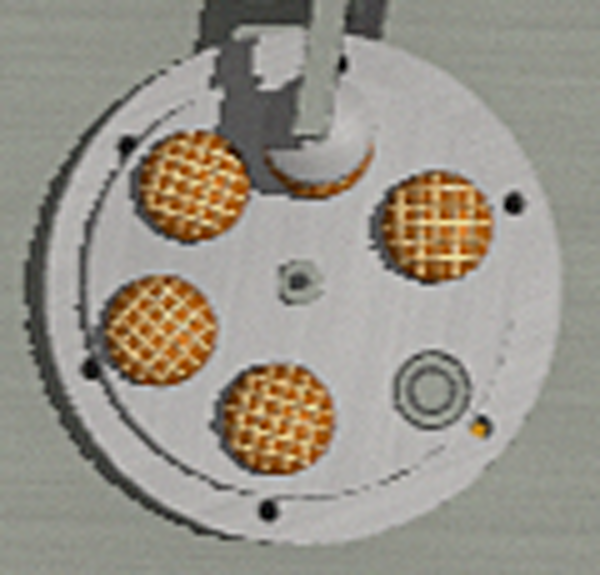

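The brass pin shows up in the next hole at (481,428), and the button at (431,390) is back at its starting depth. It matches the start height to within 0.2 mm. The arm is clear, so I hand it in.

```bash
python3 -c "
from workcell import bot
print(bot.finish_job())"
```

```text
the job is handed in; nothing more can be done
None
```

The disc is one hole further round counter-clockwise and the plunger has sprung out into that hole. I handed the job in about 10 s into the 40 s limit.

**What I did:** I pressed the button fully in with the shut fingertips, at up to about 15 N, and swept it along the arc. The disc stopped about 2.5° short because the tip slipped on the button. I eased up and pushed on the well's wall in small steps until the plunger sprang up, then lifted clear and moved the arm away.

**Last checks:**
- **Plunger:** the brass pin is visible in the next hole. The button reads 53.6 mm above the work surface, against 53.8 mm at the start, so it is fully out as far as the depth camera can tell.
- **Angle:** the buns give a turn of 58–60° (fit 59.1°), so they don't quite agree with each other. The pin sits slightly to the clockwise side of its hole, within the 3 mm play, and I did not centre it further.
- **Buns:** they rode along in their places. The fit of their positions before and after differs by only 0.6% in scale.
- **Bystanders:** the arm stayed well above the bowl and nowhere near the cup, jar and scraper. I did not measure their positions again at the end.

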